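# Find the loose clamp bolt on the sample block and hold its lid open

## Task

One of the three captive bolts that clamp the lids of the sample block was never screwed home. Tap the three bolt heads with the fingertips one after the other, from the robot's left to its right, to feel which one gives; then grip that loose bolt by its head, lift its lid at least 45 degrees open for the seal to be inspected, and finish still holding it open by the bolt. Leave the other two lids shut and do not push the loose things around the block about.

Things in the scene. Friction and masses are not known exactly. Their poses are not given: they have to be found in the camera images.
- cellblock: Three-cell sample block, fixed to the steel floor: an aluminium base plate 180 x 330 x 12 mm with three machined steel cells side by side, 100 mm apart. Origin at the underside, below the middle cell; its x axis points from the bolts to the hinges (away from the robot), y to the left cell, z up.
- bolt_left: Left clamp bolt (on the robot's left): knurled blackened-steel head 24 mm across, 16 mm high, on a thin shank through the lid's front. Origin at the head's centre, z along the bolt (up when shut). Shut: 40 mm to -x of the block's y axis, 100 mm up; head's underside 20 mm above the lid plate. Tight it gives under 1 mm; loose it sinks 6 mm under 1 to 3 N, stops hard, and springs back. All look alike.
- lid_left (a joint): Angle of the left lid, rad: 0 shut, grows as its front rises, stop at 1.3. Steel plate 112 x 60 x 8 mm with a round sight glass, about 0.2 to 0.35 kg; falls shut when let go. It rises with its bolt if that is loose; a tight bolt holds it shut. The hinge axis is along the block's y, 95 mm beyond (+x) and 32 mm below the shut bolt head's centre.
- lid_left_hinge (a point): Point on the hinge axis of the left lid, in line with its bolt, 55 mm beyond (+x) the block's y axis and 68 mm above the floor.
- bolt_middle: Middle clamp bolt (between the others): knurled blackened-steel head 24 mm across, 16 mm high, on a thin shank through the lid's front. Origin at the head's centre, z along the bolt (up when shut). Shut: 40 mm to -x of the block's y axis, 100 mm up; head's underside 20 mm above the lid plate. Tight it gives under 1 mm; loose it sinks 6 mm under 1 to 3 N, stops hard, and springs back. All look alike.
- lid_middle (a joint): Angle of the middle lid, rad: 0 shut, grows as its front rises, stop at 1.3. Steel plate 112 x 60 x 8 mm with a round sight glass, about 0.2 to 0.35 kg; falls shut when let go. It rises with its bolt if that is loose; a tight bolt holds it shut. The hinge axis is along the block's y, 95 mm beyond (+x) and 32 mm below the shut bolt head's centre.
- lid_middle_hinge (a point): Point on the hinge axis of the middle lid, in line with its bolt, 55 mm beyond (+x) the block's y axis and 68 mm above the floor.
- bolt_right: Right clamp bolt (on the robot's right): knurled blackened-steel head 24 mm across, 16 mm high, on a thin shank through the lid's front. Origin at the head's centre, z along the bolt (up when shut). Shut: 40 mm to -x of the block's y axis, 100 mm up; head's underside 20 mm above the lid plate. Tight it gives under 1 mm; loose it sinks 6 mm under 1 to 3 N, stops hard, and springs back. All look alike.
- lid_right (a joint): Angle of the right lid, rad: 0 shut, grows as its front rises, stop at 1.3. Steel plate 112 x 60 x 8 mm with a round sight glass, about 0.2 to 0.35 kg; falls shut when let go. It rises with its bolt if that is loose; a tight bolt holds it shut. The hinge axis is along the block's y, 95 mm beyond (+x) and 32 mm below the shut bolt head's centre.
- lid_right_hinge (a point): Point on the hinge axis of the right lid, in line with its bolt, 55 mm beyond (+x) the block's y axis and 68 mm above the floor.
- spare_bolt: A spare knurled bolt standing on its head on the floor in front of the block, 24 mm wide, 52 mm high; not part of the job. Origin at its underside.
- seal_ring: A spare black seal ring lying in front of the block, 48 mm across, 6 mm high; not part of the job. Origin at its underside.
- vial_a: Clear glass vial with black cap, 28 mm wide, 55 mm high, to the right; not part of the job. Origin at its underside.
- vial_b: Amber glass vial with black cap, 28 mm wide, 55 mm high, to the right; not part of the job. Origin at its underside.
- driver: Screwdriver, 170 mm long, lying to the left; not part of the job. Origin below its middle.
- crucible: Small white crucible, 44 mm wide, 32 mm high, to the left; not part of the job. Origin at its underside.
- spanner: Spanner, 150 mm long, lying to the right; not part of the job. Origin below its middle.

How it is judged:
By the outcome, as a careful person would: the job done as asked, in the order asked, and still so for the second after the job is handed in, while the arm keeps its last pose, push and grip.
It also fails if it takes over 45 s, if anything falls off the work surface, if the arm or the gripper's body presses on something with over 40 N, if the wrist force passes 120 N, or if a joint passes its speed limit or range.

## Robot

A 6-joint arm with a two-finger parallel gripper is mounted at the origin on the work surface. World frame = base frame: x ahead of the robot, y to its left, z up, the work surface at z = 0. Lengths are in m, angles in rad, forces in N, time in s.
With the tool pointing down it reaches from about 0.375 to 0.9 m from the base axis. Payload 3.1 kg.
Tool frame: the origin (TCP) lies at the very end of the fingers, on their centre line; the grasp point (between the pads) lies 19 mm behind it (manip.tcp_to_grasp is the distance from the TCP to the grasp point, in m); z points along the fingers, y is the line along which they close (so a half turn about z gives the same grasp; the last joint's range is limited). The gripper opens to 85 mm and grips with 20 to 120 N. Pads are 22 mm wide; open, the fingers measure 114 mm over their backs; the gripper's body (76 mm by 85 mm) begins 54 mm behind the grasp point. The pads swing forward as they close: fully open they stand 13 mm farther back than shut.
Start: joints at [1.147, 0.527, 1.433, -0, 1.181, -0.178], TCP at [0.151, 0.606, 0.231] pointing down, gripper open.
Joint ranges: [-3.08, 3.08], [-0.75, 2.2], [0.22, 2.44], [-1.43, 4.57], [0, 2.65], [-2.85, 2.85]. Speed limits (rad/s): [2.79, 2.79, 3.14, 3.14, 3.14, 3.14].

## Interface

Orientations are given as a unit quaternion [x, y, z, w].
In Python, from station import manip gives the robot as it stands. The module is installed in compiled form; this text tells all that it offers.
- The arm moves only by the tool step_arm, never from a script. Its argument "commands" is one flat list of numbers, 6 for each row, row after row: the shift along the tool's x, y, z in m, then the turn, a rotation vector about the tool's x, y, z in degrees. A call has exactly 10 rows; each row is the pose to reach, as a shift and turn from the pose commanded when the call began, along the tool's axes at that moment; what a row does not reach only later rows make up. A row lasts 1/10 s, in which the tool goes at most 50 mm and 8.59 degrees, less where a joint would pass 70% of its speed; a pose out of reach is approached as far as the arm can. A call with a gripper value outside its range is refused whole. "jaw" is the opening in per cent of the stroke, from 0 (shut) to 100 (fully open), set as the call begins (left out, the last holds). The fingers move at their own pace and stop on an object; "grip_force" is the grip in N (left out, the last holds). Time passes only in rows, so rows that repeat a pose let the fingers close, or fill a call up. It gives the time, the measured TCP pose, the force, the opening and the grip force at its end, in the units of the state.
- manip.sense(): the state, without advancing time (a new reading comes with each control period).
- manip.snapshot(name): name is "side" or "top" or "wrist"; returns a dict with "pixels" (400x640x3 uint8, blue, green, red), "fx", "fy", "cx", "cy" (pixels), "R" (3x3) and "t" (3): a world point X has camera coordinates R X + t; the wrist camera has in their place "mount" (4x4, takes a point from camera to tool coordinates, whose origin is the TCP and whose axes are the flange's). Camera axes: x right, y down, z forward; pixel columns grow to the right and rows downward; lengths in m; the calibration is good to about 2 mm. The wrist camera is an equidistant fisheye: a pixel r from the principal point sees the ray r / f radians off the axis. A picture is of the moment at which its call begins: read the wrist's pose just before it. There is no depth.
- manip.sign_off(): hands the job in; it is judged then, once.
The state is a dict: "t": time; "q": joint angles; "qd": joint speeds; "tau": joint torques, N m; "tcp_pos": TCP position; "tool_rot": TCP orientation; "force": force on the tool from outside, world axes, zero at the start; "ft_torque": the same for the moment, N m; "finger_gap": opening from 0.0 (shut) to 1.0 (fully open); "gripper_force": force on a finger pad.
Only numpy, scipy, OpenCV 4.12 (cv2) and the standard library are available. Lean on these libraries where they do the work, as an engineer would, in place of code of your own. Each camera call takes 0.05 s, during which the arm holds its last target. There are 200 camera calls.

## Working session

There is one attempt and no reset: what is moved stays moved. The work goes in short steps, Python scripts to look and compute and a tool call to move; the robot and the scene stay as the last step left them, time stands still between calls to the robot, and variables do not carry over. Pictures are saved under pics/ and viewed, at most 10 in all, crops included, and the job is handed in when it is done.

Besides the shell and the picture viewer there is one more tool, called by a JSON object that holds its "api" and its "payload". step_arm: Moves the arm, as the interface text tells. Its arguments: {"type":"object","properties":{"commands":{"type":"array","items":{"type":"number"}},"jaw":{"type":"number"},"grip_force":{"type":"number"}},"required":["commands"]}

```bash
mkdir -p pics
python3 - <<'E'
from station import manip
import cv2,numpy as np,pickle
s=manip.sense();print(s)
d={}
for n in("side","top"):
    p=manip.snapshot(n);d[n]=p;cv2.imwrite(f"pics/{n}0.png",p["pixels"])
    print(n,p["fx"],p["cx"],p["cy"],p["R"],p["t"], -np.array(p["R"]).T@p["t"])
pickle.dump(d,open("d.pkl","wb"))
print(manip.tcp_to_grasp)
E
```

```text
{'t': 0.0, 'q': array([ 1.14749508e+00,  5.28493498e-01,  1.43393603e+00, -2.52832462e-05,
        1.18138479e+00, -1.78500616e-01]), 'qd': array([ 5.65213512e-04, -2.90042846e-04, -4.23334859e-05,  1.16348425e-03,
       -4.79201729e-04,  1.65772266e-03]), 'tau': array([-2.23797011e-03, -4.42343473e+01, -1.78026688e+01, -4.91957580e-04,
        8.38887849e-03, -1.04975207e-06]), 'tcp_pos': array([0.15114971, 0.60569279, 0.2303061 ]), 'tool_rot': array([ 1.22090062e-01,  9.92518404e-01, -1.06438469e-03, -3.18063983e-04]), 'force': array([-0.20053732, -0.43340149, -0.70949773]), 'ft_torque': array([ 0.02345134, -0.03616986, -0.01330722]), 'gripper_force': 0.0, 'finger_gap': 0.9999050656736154}
side 392.3415012795465 314.3869115584614 198.79680197022859 [[ 0.69098366 -0.72282468  0.00812809]
 [-0.45878085 -0.44720508 -0.7678071 ]
 [ 0.55862485  0.52681315 -0.64062953]] [-0.38967783  0.3463908   0.65418626] [ 0.06273378 -0.47139495  0.68821969]
top 481.37078405591546 326.4759272627263 206.65233643182745 [[ 1.41096770e-03 -9.99945417e-01 -1.03523550e-02]
 [-9.97857270e-01 -7.30688986e-04 -6.54242703e-02]
 [ 6.54131349e-02  1.04224842e-02 -9.97803835e-01]] [-0.00888605  0.55622202  1.38353314] [ 0.46454148 -0.022899    1.41679311]
0.0187
```

View pics/side0.png

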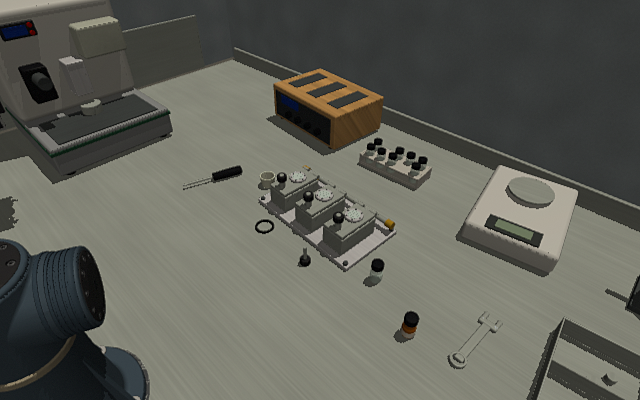

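View pics/top0.png

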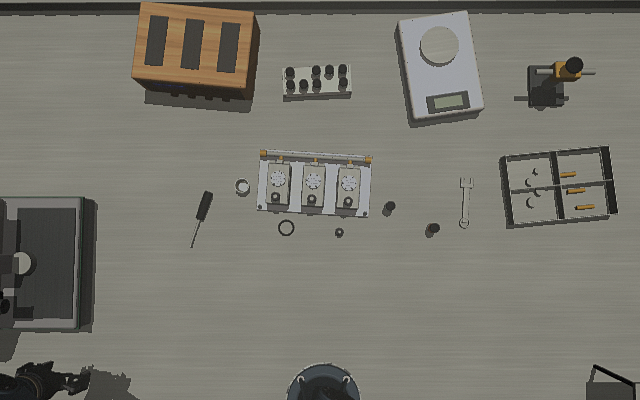

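The side view shows bolt heads near (282,177), (308,196) and (338,217). In the top view they are near (276,197), (312,199) and (347,201). I'll enlarge both.

Run:
```python
import cv2,pickle,numpy as np
d=pickle.load(open("d.pkl","rb"))
a=d["side"]["pixels"][160:240,250:350];b=d["top"]["pixels"][140:220,250:380]
a=cv2.resize(a,None,fx=6,fy=6,interpolation=cv2.INTER_CUBIC)[:,:600];b=cv2.resize(b,None,fx=6,fy=6,interpolation=cv2.INTER_CUBIC)
cv2.imwrite("pics/a.png",a)
cv2.imwrite("pics/b.png",b)
```

```text
(no output)
```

View pics/a.png

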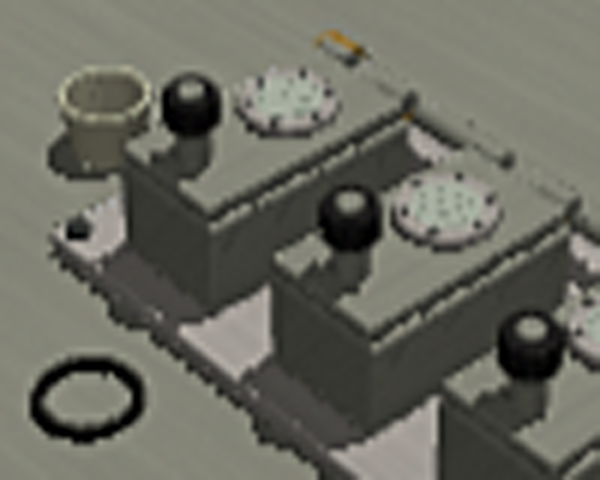

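View pics/b.png

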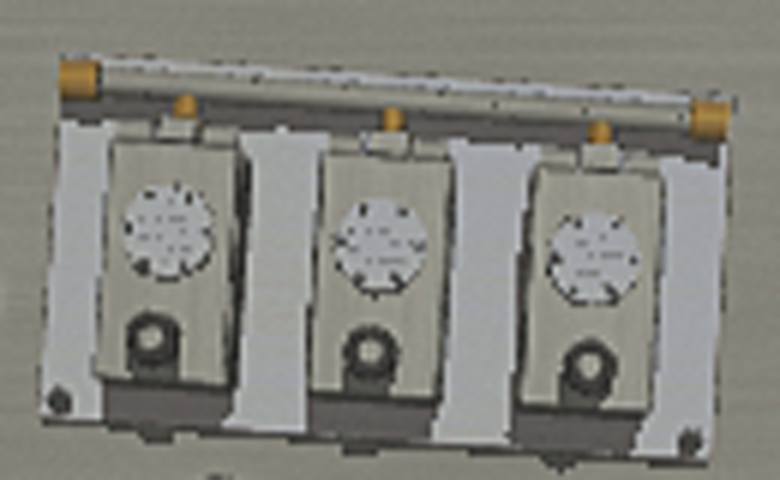

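Heads in the side crop: (191,105), (350,217), (530,347). In the top crop: (153,338), (371,352), (590,368). Next I triangulate them.

```bash
cat > h.py <<'E'
import numpy as np,cv2,pickle
from scipy.spatial.transform import Rotation as R
d=pickle.load(open("d.pkl","rb"))
def P(c):return np.array([[c["fx"],0,c["cx"]],[0,c["fy"],c["cy"]],[0,0,1]])@np.c_[c["R"],c["t"]]
def tri(a,b):
    X=cv2.triangulatePoints(P(d["side"]),P(d["top"]),np.float64(a).T,np.float64(b).T);return (X[:3]/X[3]).T
def tool(p):  # world point -> tool frame
    from station import manip
    s=manip.sense();r=R.from_quat(s["tool_rot"]);return r.inv().apply(np.array(p)-s["tcp_pos"])
E
python3 - <<'E'
from h import *
a=(np.array([(191,105),(350,217),(530,347)])+.5)/6-.5+[250,160]
b=(np.array([(153,338),(371,352),(590,368)])+.5)/6-.5+[250,140]
X=tri(a,b);print(X,np.linalg.norm(np.diff(X,axis=0),axis=1))
for n,u in(("side",a),("top",b)):
    h=np.c_[X,np.ones(3)]@P(d[n]).T;print(h[:,:2]/h[:,2:]-u)
print(np.degrees(np.arctan2(*(X[0]-X[2])[[1,0]]))-90)
r=R.from_quat([ 1.22090062e-01,  9.92518404e-01, -1.06438469e-03, -3.18063983e-04]).as_matrix();print(r)
from station import manip
print(manip.snapshot("wrist")["mount"])
E
```

```text
[[ 0.58069264  0.13220759  0.09816434]
 [ 0.57413004  0.03222615  0.09870302]
 [ 0.56692054 -0.06809935  0.09814085]] [0.10019804 0.10058578]
[[-0.15582459  0.00667265]
 [-0.05921955  0.00253803]
 [-0.10240063  0.00432365]]
[[ 0.06250179 -0.07118653]
 [ 0.02357484 -0.02438566]
 [ 0.04044861 -0.03750916]]
-3.933180078579383
[[-9.70187831e-01  2.42352590e-01 -8.91270300e-04]
 [ 2.42353944e-01  9.70185768e-01 -2.03517789e-03]
 [ 3.71467128e-04 -2.19050769e-03 -9.99997532e-01]]
[[ 3.79754307e-04 -9.62518561e-01 -2.71215551e-01  7.04692386e-02]
 [ 9.99999913e-01  4.12207459e-04 -6.26920396e-05  2.87784544e-04]
 [ 1.72139325e-04 -2.71215503e-01  9.62518634e-01 -1.41485201e-01]
 [ 0.00000000e+00  0.00000000e+00  0.00000000e+00  1.00000000e+00]]
```

```bash
cat >> h.py <<'E'
X=np.array([[.5807,.1322,.0982],[.5741,.0322,.0987],[.5669,-.0681,.0981]])
YAW=np.radians(-3.93)
Rb=R.from_euler("z",YAW)
Rd=Rb*R.from_matrix(np.diag([-1.,1,-1]))   # tool down, y along block y
def go(p,rot=Rd):
    from station import manip
    s=manip.sense();r=R.from_quat(s["tool_rot"])
    print("t",s["t"],"shift",r.inv().apply(np.array(p)-s["tcp_pos"]).round(4),"turn",(r.inv()*rot).as_rotvec(degrees=True).round(2),"F",s["force"].round(2),"tcp",s["tcp_pos"].round(4))
E
python3 -c "
from h import *
go(X[0]+[0,0,.030])"
```

```text
t 0.15 shift [-0.5315 -0.3553  0.1028] turn [ -0.09  -0.02 -10.1 ] F [ 0.46 -0.97 -0.47] tcp [0.1512 0.6059 0.2306]
```

{"api": "step_arm", "payload": {"commands": [-0.042,-0.028,0,0,0,-1,-0.083,-0.055,0,0,0,-2,-0.125,-0.083,0,0,0,-3,-0.166,-0.111,0.01,0,0,-4,-0.208,-0.139,0.02,0,0,-5,-0.249,-0.166,0.03,0,0,-6,-0.291,-0.194,0.04,0,0,-7,-0.332,-0.222,0.05,0,0,-8,-0.374,-0.25,0.06,0,0,-9,-0.415,-0.277,0.065,-0.09,-0.02,-10.1], "jaw": 0, "grip_force": 20}}

```text
t: 1.15
tcp_pos: [0.4838, 0.2393, 0.166]
tool_rot: [0.034, 0.999, 0.001, -0.0]
force: [0.7, 0.9, -0.3]
finger_gap: 0.001
gripper_force: 0.0
```

```bash
python3 -c "
from h import *
go(X[0]+[0,0,.025])"
```

```text
t 1.15 shift [-0.104  -0.1003  0.0426] turn [ 0.07 -0.05  0.04] F [ 0.68  0.9  -0.29] tcp [0.4838 0.2393 0.166 ]
```

{"api": "step_arm", "payload": {"commands": [-0.025,-0.024,0,0,0,0,-0.05,-0.048,0,0,0,0,-0.075,-0.073,0.005,0,0,0,-0.09,-0.088,0.02,0,0,0,-0.101,-0.098,0.03,0,0,0,-0.101,-0.098,0.04,0,0,0,-0.101,-0.098,0.043,0,0,0,-0.101,-0.098,0.043,0,0,0,-0.101,-0.098,0.043,0,0,0,-0.101,-0.098,0.043,0,0,0]}}

```text
t: 2.15
tcp_pos: [0.5771, 0.1374, 0.1245]
tool_rot: [0.034, 0.999, 0.001, 0.001]
force: [0.1, -1.2, -0.5]
finger_gap: 0.003
gripper_force: 0.0
```

Run:
```python
from h import *
go(X[0]+[0,0,.008])
from station import manip
cv2.imwrite("pics/w1.png",manip.snapshot("wrist")["pixels"])
```

```text
t 2.15 shift [-0.0039 -0.005   0.0183] turn [0.1  0.07 0.08] F [ 0.15 -1.2  -0.53] tcp [0.5771 0.1374 0.1245]
```

View pics/w1.png

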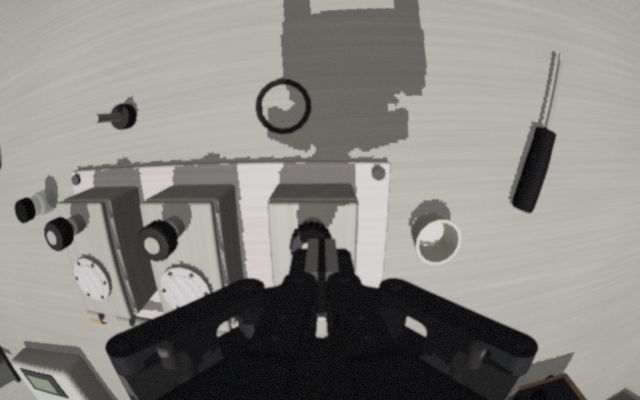

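The wrist view has the left head at about (311,235), just under the fingertips at about (320,240). That matches the 4–5 mm offset computed. Correcting it and pressing gently.

{"api": "step_arm", "payload": {"commands": [-0.004,-0.005,0.003,0,0,0,-0.004,-0.005,0.006,0,0,0,-0.004,-0.005,0.009,0,0,0,-0.004,-0.005,0.012,0,0,0,-0.004,-0.005,0.015,0,0,0,-0.004,-0.005,0.017,0,0,0,-0.004,-0.005,0.018,0,0,0,-0.004,-0.005,0.019,0,0,0,-0.004,-0.005,0.02,0,0,0,-0.004,-0.005,0.02,0,0,0]}}

```text
t: 3.2
tcp_pos: [0.5808, 0.1312, 0.1039]
tool_rot: [0.034, 0.999, 0.001, 0.0]
force: [-0.7, 0.5, 2.6]
finger_gap: -0.0
gripper_force: 1.1
```

{"api": "step_arm", "payload": {"commands": [0,0,0.0005,0,0,0,0,0,0.001,0,0,0,0,0,0.0015,0,0,0,0,0,0.002,0,0,0,0,0,0.002,0,0,0,0,0,0.002,0,0,0,0,0,0.002,0,0,0,0,0,0.002,0,0,0,0,0,0.002,0,0,0,0,0,0.002,0,0,0]}}

```text
t: 4.2
tcp_pos: [0.5808, 0.1312, 0.102]
tool_rot: [0.034, 0.999, 0.001, 0.0]
force: [-3.6, -1.0, 5.3]
finger_gap: 0.003
gripper_force: 2.6
```

{"api": "step_arm", "payload": {"commands": [0,0,0.0005,0,0,0,0,0,0.001,0,0,0,0,0,0.0015,0,0,0,0,0,0.002,0,0,0,0,0,0.002,0,0,0,0,0,0.002,0,0,0,0,0,0.002,0,0,0,0,0,0.002,0,0,0,0,0,0.002,0,0,0,0,0,0.002,0,0,0]}}

```text
t: 5.2
tcp_pos: [0.5808, 0.1313, 0.1018]
tool_rot: [0.034, 0.999, 0.001, 0.0]
force: [-4.9, -0.5, 15.8]
finger_gap: 0.001
gripper_force: 7.6
```

Run:
```python
from h import *
from station import manip
go(X[0])
for i in range(3):
    p=manip.snapshot("wrist")["pixels"]; s=manip.sense();print(s["force"].round(2),s["tcp_pos"],s["tau"].round(2))
cv2.imwrite("pics/w2.png",cv2.resize(p[150:350,200:440],None,fx=3,fy=3))
```

```text
t 5.2 shift [0.0002 0.0009 0.0036] turn [0.08 0.05 0.02] F [-4.9  -0.52 15.82] tcp [0.5808 0.1313 0.1018]
[-4.85 -0.69 14.7 ] [0.58082095 0.13125633 0.10176782] [  0.04 -36.72 -12.44   0.24  -1.53  -0.  ]
[-5.3  -2.21 14.98] [0.58082072 0.13123159 0.10174278] [  0.04 -36.72 -12.44   0.24  -1.53  -0.  ]
[-4.44 -1.48 15.06] [0.58081634 0.13122278 0.10175301] [  0.04 -36.72 -12.44   0.24  -1.53  -0.  ]
```

View pics/w2.png

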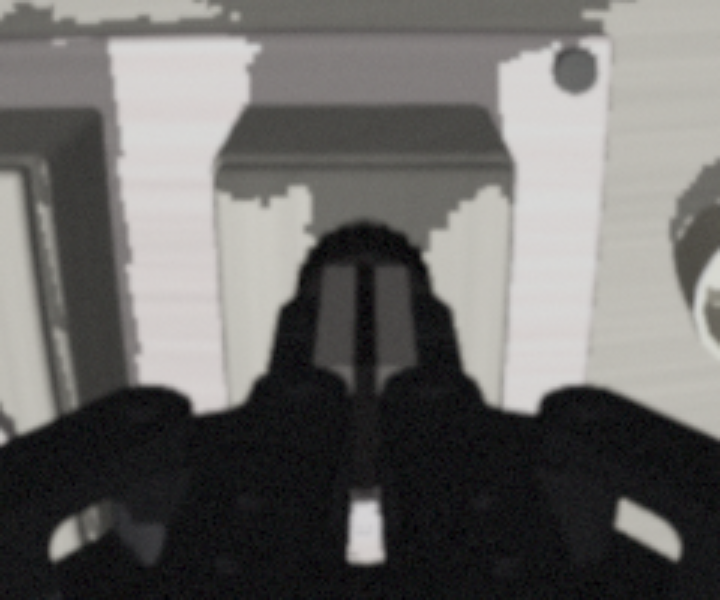

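The wrist crop shows the closed fingertips centred on the left head. The head kept sinking at low force and then stopped hard at z 0.1018, about 6 mm below the expected top of 0.108. So the left bolt seems loose. I'll tap the other two, as the task asks.

{"api": "step_arm", "payload": {"commands": [0,0,-0.015,0,0,0,0,0,-0.03,0,0,0,0,-0.03,-0.03,0,0,0,0,-0.06,-0.03,0,0,0,0,-0.085,-0.03,0,0,0,0,-0.099,-0.028,0,0,0,0,-0.099,-0.022,0,0,0,0,-0.099,-0.016,0,0,0,0,-0.099,-0.012,0,0,0,0,-0.099,-0.011,0,0,0]}}

```text
t: 6.35
tcp_pos: [0.5736, 0.0337, 0.1096]
tool_rot: [0.034, 0.999, 0.001, -0.001]
force: [-0.2, 0.1, -0.2]
finger_gap: -0.003
gripper_force: 0.0
```

{"api": "step_arm", "payload": {"commands": [0,0,0.001,0,0,0,0,0,0.002,0,0,0,0,0,0.003,0,0,0,0,0,0.004,0,0,0,0,0,0.005,0,0,0,0,0,0.005,0,0,0,0,0,0.005,0,0,0,0,0,0.005,0,0,0,0,0,0.005,0,0,0,0,0,0.005,0,0,0]}}

```text
t: 7.35
tcp_pos: [0.5744, 0.0328, 0.1078]
tool_rot: [0.034, 0.999, 0.001, 0.001]
force: [-3.3, 0.3, 11.6]
finger_gap: -0.001
gripper_force: 5.9
```

{"api": "step_arm", "payload": {"commands": [0,0,-0.012,0,0,0,0,0,-0.024,0,0,0,0,-0.03,-0.024,0,0,0,0,-0.06,-0.024,0,0,0,0,-0.085,-0.024,0,0,0,0,-0.1,-0.022,0,0,0,0,-0.1,-0.016,0,0,0,0,-0.1,-0.01,0,0,0,0,-0.1,-0.006,0,0,0,0,-0.1,-0.005,0,0,0]}}

```text
t: 8.35
tcp_pos: [0.5667, -0.0659, 0.1096]
tool_rot: [0.034, 0.999, 0.001, -0.001]
force: [-0.8, 0.1, -0.3]
finger_gap: -0.002
gripper_force: 0.0
```

{"api": "step_arm", "payload": {"commands": [0,0,0.001,0,0,0,0,0,0.002,0,0,0,0,0,0.003,0,0,0,0,0,0.004,0,0,0,0,0,0.005,0,0,0,0,0,0.005,0,0,0,0,0,0.005,0,0,0,0,0,0.005,0,0,0,0,0,0.005,0,0,0,0,0,0.005,0,0,0]}}

```text
t: 9.35
tcp_pos: [0.5675, -0.0669, 0.1078]
tool_rot: [0.034, 0.999, 0.001, 0.001]
force: [-3.0, 3.0, 13.5]
finger_gap: 0.001
gripper_force: 6.5
```

Middle and right both stop hard at z 0.1078, so they're tight, and the left bolt is the loose one. Returning above the left bolt with the fingers partly open.

{"api": "step_arm", "payload": {"commands": [0,0,-0.02,0,0,0,0,0,-0.04,0,0,0,0,0.04,-0.04,0,0,0,0,0.08,-0.04,0,0,0,0,0.12,-0.04,0,0,0,0,0.155,-0.04,0,0,0,0,0.185,-0.04,0,0,0,0,0.2,-0.04,0,0,0,0,0.2,-0.04,0,0,0,0,0.2,-0.04,0,0,0], "jaw": 60}}

```text
t: 10.35
tcp_pos: [0.5809, 0.1315, 0.1457]
tool_rot: [0.034, 0.999, 0.0, 0.0]
force: [-0.1, -0.9, -0.9]
finger_gap: 0.601
gripper_force: 0.0
```

Run:
```python
from h import *
go(np.array([.5807,.1322,.100-.020]))
```

```text
t 10.35 shift [0.0003 0.0007 0.0657] turn [0.04 0.02 0.02] F [-0.12 -0.95 -0.86] tcp [0.5809 0.1315 0.1457]
```

{"api": "step_arm", "payload": {"commands": [0,0.0005,0.012,0,0,0,0,0.0005,0.024,0,0,0,0,0.0005,0.036,0,0,0,0,0.0005,0.046,0,0,0,0,0.0005,0.054,0,0,0,0,0.0005,0.06,0,0,0,0,0.0005,0.064,0,0,0,0,0.0005,0.066,0,0,0,0,0.0005,0.066,0,0,0,0,0.0005,0.066,0,0,0]}}

```text
t: 11.35
tcp_pos: [0.5814, 0.1329, 0.0802]
tool_rot: [0.034, 0.999, 0.001, 0.001]
force: [0.3, -0.8, -0.4]
finger_gap: 0.597
gripper_force: 0.0
```

{"api": "step_arm", "payload": {"commands": [0,0,0,0,0,0,0,0,0,0,0,0,0,0,0,0,0,0,0,0,0,0,0,0,0,0,0,0,0,0,0,0,0,0,0,0,0,0,0,0,0,0,0,0,0,0,0,0,0,0,0,0,0,0,0,0,0,0,0,0], "jaw": 0, "grip_force": 60}}

```text
t: 12.35
tcp_pos: [0.5811, 0.1312, 0.0802]
tool_rot: [0.034, 0.999, -0.001, 0.0]
force: [0.5, -5.0, 1.5]
finger_gap: 0.256
gripper_force: 58.6
```

Run:
```python
from h import *
from station import manip
s=manip.sense();r=R.from_quat(s["tool_rot"]);print(s["force"],s["q"].round(3))
H=Rb.apply([.095,0,0])+[.5807,.1322,.068]
print("hinge",H, "tcp",s["tcp_pos"])
yb=Rb.apply([0,1,0])
for i in range(1,14):
    a=np.radians(4.5*i)
    q=R.from_rotvec(a*yb)   # front rises: check
    p=H+q.apply(s["tcp_pos"]-H)
    print(4.5*i,r.inv().apply(p-s["tcp_pos"]).round(4),(r.inv()*q*r).as_rotvec(degrees=True).round(2),p.round(3))
```

```text
[ 0.54672439 -5.02064522  1.46457869] [ 3.500e-02  6.920e-01  1.626e+00 -1.000e-03  8.230e-01 -1.467e+00]
hinge [0.67547661 0.12568892 0.068     ] tcp [0.58111674 0.13119061 0.08020221]
4.5 [-0.0013 -0.     -0.0074] [-0.01  4.5  -0.  ] [0.582 0.131 0.088]
9.0 [-0.0031 -0.     -0.0146] [-0.01  9.   -0.01] [0.584 0.131 0.095]
13.5 [-0.0055 -0.     -0.0217] [-2.00e-02  1.35e+01 -1.00e-02] [0.587 0.131 0.102]
18.0 [-0.0084 -0.     -0.0286] [-0.02 18.   -0.02] [0.589 0.131 0.109]
22.5 [-0.0119 -0.     -0.0352] [-3.00e-02  2.25e+01 -2.00e-02] [0.593 0.13  0.115]
27.0 [-0.0159 -0.0001 -0.0416] [-0.03 27.   -0.03] [0.597 0.13  0.122]
31.5 [-0.0203 -0.0001 -0.0476] [-4.00e-02  3.15e+01 -3.00e-02] [0.601 0.13  0.128]
36.0 [-0.0253 -0.0001 -0.0532] [-0.04 36.   -0.04] [0.606 0.129 0.133]
40.5 [-0.0306 -0.0001 -0.0584] [-5.00e-02  4.05e+01 -4.00e-02] [0.612 0.129 0.139]
45.0 [-0.0364 -0.0001 -0.0632] [-5.0e-02  4.5e+01 -4.0e-02] [0.617 0.129 0.143]
49.5 [-0.0425 -0.0001 -0.0676] [-0.06 49.5  -0.05] [0.623 0.128 0.148]
54.0 [-0.0489 -0.0001 -0.0714] [-6.0e-02  5.4e+01 -5.0e-02] [0.63  0.128 0.152]
58.5 [-0.0556 -0.0001 -0.0747] [-0.07 58.5  -0.06] [0.637 0.127 0.155]
```

Gripped: the gap is about 22 mm at 59 N. Now I lift along the hinge arc, turning the tool with the lid.

{"api": "step_arm", "payload": {"commands": [-0.0007,-0.001,-0.0037,0,2.25,0,-0.0013,-0.0015,-0.0074,0,4.5,0,-0.0022,-0.0015,-0.011,0,6.75,0,-0.0031,-0.0015,-0.0146,0,9,0,-0.0043,-0.0015,-0.0182,0,11.25,0,-0.0055,-0.0015,-0.0217,0,13.5,0,-0.0069,-0.0015,-0.0252,0,15.75,0,-0.0084,-0.0015,-0.0286,0,18,0,-0.0101,-0.0015,-0.0319,0,20.25,0,-0.0119,-0.0015,-0.0352,0,22.5,0]}}

```text
t: 13.35
tcp_pos: [0.5922, 0.1304, 0.1152]
tool_rot: [0.033, 0.98, 0.007, -0.196]
force: [-1.1, -0.7, -0.9]
finger_gap: 0.258
gripper_force: 58.9
```

```bash
cat >> h.py <<'E'
def arc(T0,a0,a1,n=10):
    # rows from commanded lid angle a0 to a1; T0: TCP when shut
    H=Rb.apply([.095,0,0])+[.5807,.1322,.068];H[2]=.068
    yb=Rb.apply([0,1,0]);f=lambda a:R.from_rotvec(np.radians(a)*yb)
    r=f(a0)*Rd;p0=H+f(a0).apply(T0-H)
    for a in np.linspace(a0,a1,n+1)[1:]:
        print(r.inv().apply(H+f(a).apply(T0-H)-p0).round(4),round(a-a0,2))
E
python3 - <<'E'
from h import *
from station import manip
T0=np.array([.5811,.1312,.0802]);arc(T0,22.5,54)
s=manip.sense();print(s["q"].round(3),s["force"].round(1),s["ft_torque"].round(2),s["finger_gap"]);go([.593,.13,.1154],R.from_rotvec(np.radians(22.5)*Rb.apply([0,1,0]))*Rd)
cv2.imwrite("pics/s3.png",cv2.resize(manip.snapshot("side")["pixels"][80:260,200:420],None,fx=3,fy=3))
E
```

```text
[-0.0008 -0.     -0.0052] 3.15
[-0.0019  0.     -0.0103] 6.3
[-0.0033  0.     -0.0154] 9.45
[-0.0049 -0.     -0.0203] 12.6
[-0.0069 -0.     -0.0252] 15.75
[-0.009 -0.    -0.03 ] 18.9
[-0.0115  0.     -0.0346] 22.05
[-0.0142  0.     -0.0391] 25.2
[-0.0171 -0.     -0.0434] 28.35
[-0.0203 -0.     -0.0476] 31.5
[ 0.016  0.805  1.283  0.034  1.448 -1.498] [-1.1 -0.7 -0.9] [-0.1  -0.2   0.06] 0.25828407436500916
t 13.35 shift [-0.0006 -0.0003 -0.0005] turn [ 0.06 -0.13  0.05] F [-1.14 -0.68 -0.95] tcp [0.5922 0.1304 0.1152]
```

View pics/s3.png

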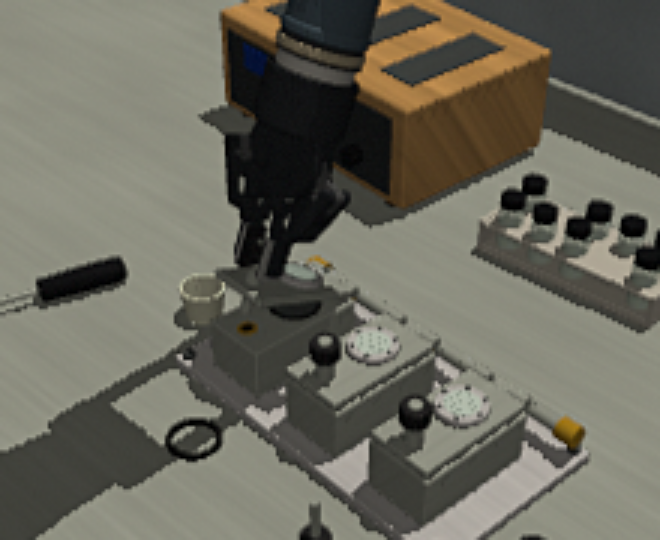

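The crop shows the left lid rising with its bolt in the fingers, the other two lids shut, and the ring, crucible and driver in place. The lift is tracking with almost no force, so I continue to 54°.

{"api": "step_arm", "payload": {"commands": [-0.0008,0,-0.0052,0,3.15,0,-0.0019,0,-0.0103,0,6.3,0,-0.0033,0,-0.0154,0,9.45,0,-0.0049,0,-0.0203,0,12.6,0,-0.0069,0,-0.0252,0,15.75,0,-0.009,0,-0.03,0,18.9,0,-0.0115,0,-0.0346,0,22.05,0,-0.0142,0,-0.0391,0,25.2,0,-0.0171,0,-0.0434,0,28.35,0,-0.0203,0,-0.0476,0,31.5,0]}}

```text
t: 14.4
tcp_pos: [0.6295, 0.1279, 0.1522]
tool_rot: [0.03, 0.89, 0.016, -0.455]
force: [-1.3, 0.1, 2.2]
finger_gap: 0.258
gripper_force: 60.0
```

{"api": "step_arm", "payload": {"commands": [0,0,0,0,0,0,0,0,0,0,0,0,0,0,0,0,0,0,0,0,0,0,0,0,0,0,0,0,0,0,0,0,0,0,0,0,0,0,0,0,0,0,0,0,0,0,0,0,0,0,0,0,0,0,0,0,0,0,0,0]}}

```text
t: 15.4
tcp_pos: [0.6294, 0.1279, 0.152]
tool_rot: [0.03, 0.89, 0.016, -0.454]
force: [-1.8, 0.7, 6.6]
finger_gap: 0.259
gripper_force: 60.1
```

Run:
```python
from h import *
from station import manip
s=manip.sense();print(s["q"].round(3),s["qd"].round(3),s["ft_torque"].round(2))
go([.63,.128,.1515],R.from_rotvec(np.radians(54)*Rb.apply([0,1,0]))*Rd)
cv2.imwrite("pics/s4.png",cv2.resize(manip.snapshot("side")["pixels"][80:260,200:420],None,fx=3,fy=3))
```

```text
[ 0.     1.097  0.75   0.072  2.235 -1.487] [-0.002 -0.001 -0.001  0.001 -0.    -0.   ] [0.02 0.47 0.01]
t 15.4 shift [-0.0007  0.0001 -0.0002] turn [ 0.05 -0.03  0.09] F [-1.84  0.65  6.6 ] tcp [0.6294 0.1279 0.152 ]
```

View pics/s4.png

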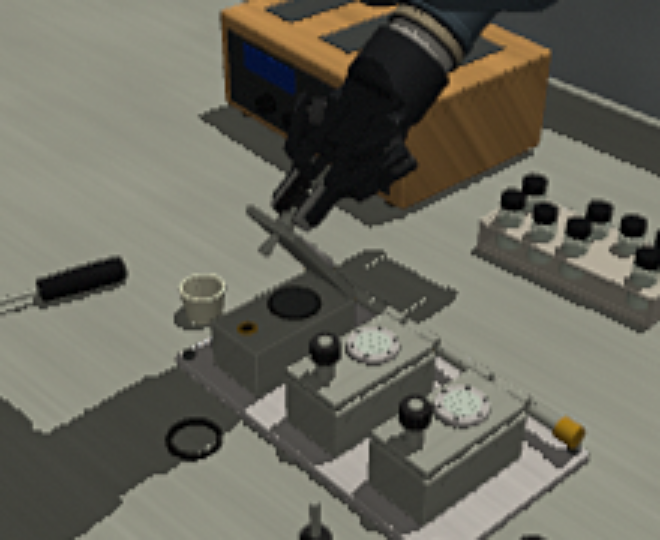

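The crop shows the left lid standing about 54° open, held by its bolt. The other two lids are shut and the loose items are where they were. The hold force needs one check for steadiness before I hand in.

Run:
```python
from station import manip
for i in range(4):
    manip.snapshot("top");s=manip.sense();print(s["force"].round(1),s["tcp_pos"].round(4),s["finger_gap"])
F=s["force"]
if abs(F).max()<12: print(manip.sign_off())
```

```text
[-1.8  0.2  5.6] [0.6294 0.1279 0.152 ] 0.25614813263987407
[-1.8  0.1  6.9] [0.6294 0.128  0.152 ] 0.25952468037545035
[-2.2  1.   5.1] [0.6294 0.1279 0.152 ] 0.25568834642859656
[-2.4  0.8  5. ] [0.6294 0.1279 0.152 ] 0.25947297666143276
the job is handed in; nothing more can be done
None
```

I tapped the bolts from left to right and the left one was loose. I lifted its lid to about 54° and handed the job in at about 16 s, still holding it open by the bolt, with the other two lids shut and nothing around the block seen to move.

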